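# Find the tumbler's loose bearing bolt and hold its cap open

### The job

One of the three bolts that hold down the tumbler's bearing caps has lost its thread: it gives when pressed, and only its cap can be lifted. Tap the three bolt heads on top with the fingers, one after another from the robot's left to its right, to find the loose one, then take that bolt by its head, swing its cap up at least 60 degrees on its hinge, and finish while holding it open so that I can get at the bearing. Leave everything else on the bench where it is.

Things in the scene. Friction and masses are not known exactly. Their poses are not given: they have to be found in the camera images.
- tumbler: rotary tumbler with its barrels off, fixed: blue base plate 380 mm wide, 290 deep, 12 thick, two rubber rollers across it, red motor housing (97 mm high) at the back. Origin: on the bench under the middle bearing's bolt; x from the bolts to the motor (away from the robot, within 0.3 rad), y to the robot's left along the row of bearings. Plate reaches 50 mm from the origin to the robot; motor begins 152 mm beyond it
- bearing_a: split roller bearing with a grey hinged cap held by an upright thumb bolt; three alike, 110 mm apart in a row. Which letter stands left, middle or right changes. Two bolts are tight: they do not give and keep their caps shut. One, unknown, is loose. Origin: on the base plate under the bolt's axis, 12 mm above the bench; z up, x to the hinge, y along it, parallel to the tumbler's axes
- bearing_b: another of the three bearings, just like bearing_a to look at; same origin and axes
- bearing_c: another of the three bearings, just like bearing_a to look at; same origin and axes
- cap_a (a joint): hinge of bearing_a's cap (rad): 0 shut, grows as the bolt's side is lifted; will not move if the bolt is tight, else opens to a stop at 1.4. Hinge line along the bearing's y, 68 mm from the bolt's axis on the motor's side, 44 mm above the bench. A weak spring (under 3 N at the bolt) shuts it when let go
- head_a (a point): centre of the top of bearing_a's bolt head, a ribbed brass cylinder 16 mm across and 30 mm tall, 82 mm above the bench when shut; under it a 22 mm collar on the cap (24 mm wide). Tap it from above; pinched from above by its upper part it lifts the cap and turns between the pads as the cap swings. A loose bolt, pressed, sinks 6 mm (starts at 1 to 2 N, bottoms at about 4 N) and springs back
- cap_b (a joint): hinge of bearing_b's cap (rad): 0 shut, grows as the bolt's side is lifted; will not move if the bolt is tight, else opens to a stop at 1.4. Hinge line along the bearing's y, 68 mm from the bolt's axis on the motor's side, 44 mm above the bench. A weak spring (under 3 N at the bolt) shuts it when let go
- head_b (a point): centre of the top of bearing_b's bolt head, a ribbed brass cylinder 16 mm across and 30 mm tall, 82 mm above the bench when shut; under it a 22 mm collar on the cap (24 mm wide). Tap it from above; pinched from above by its upper part it lifts the cap and turns between the pads as the cap swings. A loose bolt, pressed, sinks 6 mm (starts at 1 to 2 N, bottoms at about 4 N) and springs back
- cap_c (a joint): hinge of bearing_c's cap (rad): 0 shut, grows as the bolt's side is lifted; will not move if the bolt is tight, else opens to a stop at 1.4. Hinge line along the bearing's y, 68 mm from the bolt's axis on the motor's side, 44 mm above the bench. A weak spring (under 3 N at the bolt) shuts it when let go
- head_c (a point): centre of the top of bearing_c's bolt head, a ribbed brass cylinder 16 mm across and 30 mm tall, 82 mm above the bench when shut; under it a 22 mm collar on the cap (24 mm wide). Tap it from above; pinched from above by its upper part it lifts the cap and turns between the pads as the cap swings. A loose bolt, pressed, sinks 6 mm (starts at 1 to 2 N, bottoms at about 4 N) and springs back
- spanner: open-ended steel spanner, 160 mm long, lying on the bench in front of the tumbler's base plate; leave it alone
- pliers: pliers with blue handles, 150 mm long and 12 mm high, lying on the bench in front of the base plate; leave it alone
- bead_tin: open brass-coloured tin of beads, 77 mm across and 20 mm high, on the bench right of the base plate; leave it alone
- button_teal: teal coat button, 34 mm across, 6 mm high, on the bench left of the base plate; leave it alone
- tub: white tub with a red lid, 84 mm across and about 95 mm high, at the left of the bench; leave it alone
- hammer: hammer lying at the right of the bench; leave it alone
- gift_box: small cardboard gift box, 93 x 93 x 32 mm, at the left of the bench; leave it alone

How it is judged:
By the outcome, as a careful person would: the job done as asked, in the order asked, and still so for the second after the job is handed in, while the arm keeps its last pose, push and grip.
It also fails if it takes over 45 s, if anything falls off the work surface, if the arm or the gripper's body presses on something with over 40 N, if the wrist force passes 120 N, or if a joint passes its speed limit or range.

### The arm

A 6-joint arm with a two-finger parallel gripper is mounted at the origin on the work surface. World frame = base frame: x ahead of the robot, y to its left, z up, the work surface at z = 0. Lengths are in mm, angles in rad, forces in N, time in s.
With the tool pointing down it reaches from about 350 to 975 mm from the base axis. Payload 7.1 kg.
Tool frame: the origin (TCP) lies between the finger pads; the fingertips stand 19 mm ahead of it and the grasp point (between the pads) is the TCP (ctrl.tcp_to_tips is the distance from the TCP to the fingertips, in mm); z points along the fingers, y is the line along which they close (so a half turn about z gives the same grasp; the last joint's range is limited). The gripper opens to 88 mm and grips with 3 to 60 N. Pads are 20 mm wide; open, the fingers measure 115 mm over their backs; the gripper's body (75 mm by 178 mm) begins 61 mm behind the grasp point.
Start: joints at [-1.297, 0.423, 1.63, -0, 1.089, -0.019], TCP at [180.414, -598.377, 241.675] pointing down, gripper open.
Joint ranges: [-3, 3], [-0.9, 2.11], [0.09, 2.58], [-1.31, 4.45], [0.11, 2.69], [-2.54, 2.54]. Speed limits (rad/s): [2.39, 2.39, 3.01, 3.14, 3.14, 3.14].

### API

Orientations are given as a rotation vector (axis times angle).
In Python, from workcell import status, optics, ctrl gives the robot as it stands. The module is installed in compiled form; this text tells all that it offers.
- The arm moves only by the shell command python3 -m inch 'ROWS'. ROWS is JSON, a list that holds one entry, the list of rows, each a list of 7 numbers: the shift along the tool's x, y, z in mm, then the turn, a rotation vector about the tool's x, y, z in rad, then the opening in per cent of the stroke, from 0 (shut) to 100 (fully open). A call has 1 to 20 rows; each row is the pose to reach, as a shift and turn from the pose commanded when the call began, along the tool's axes at that moment; what a row does not reach only later rows make up. A row lasts 1/10 s, in which the tool goes at most 50 mm and 8.59 degrees, less where a joint would pass 70% of its speed; a pose out of reach is approached as far as the arm can. A call with a gripper value outside its range is refused whole. The fingers move at their own pace and stop on an object; the grip force is fixed at half the most. Time passes only in rows, so rows that repeat a pose let the fingers close. It gives the time, the measured TCP pose, the force, the opening and the grip force at its end, in the units of the state.
- status.get_obs(): the state, without advancing time (a new reading comes with each control period).
- optics.get_image(name): name is "scene" or "top"; returns a dict with "frame" (480x640x3 uint8, red, green, blue), "fx", "fy", "cx", "cy" (pixels), "rvec" (rotation vector, rad) and "tvec" (3), from world to camera coordinates, as OpenCV has them. Camera axes: x right, y down, z forward; pixel columns grow to the right and rows downward; lengths in mm; the calibration is good to about 2 mm. A picture is of the moment at which its call begins. There is no depth.
- ctrl.close_job(): hands the job in; it is judged then, once.
The state is a dict: "t": time; "qpos": joint angles; "qvel": joint speeds; "joint_torque": joint torques, N m; "ee_pos": TCP position; "orientation": TCP orientation; "ft_force": force on the tool from outside, world axes, zero at the start; "moment": the same for the moment, N m; "width": finger opening in mm; "grasp_force": force on a finger pad.
Only numpy, scipy, OpenCV 4.12 (cv2) and the standard library are available. Lean on these libraries where they do the work, as an engineer would, in place of code of your own. Each camera call takes 0.05 s, during which the arm holds its last target. There are 200 camera calls.

## Working session

There is one attempt and no reset: what is moved stays moved. The work goes in short steps, Python scripts to look and compute and a shell command to move; the robot and the scene stay as the last step left them, time stands still between calls to the robot, and variables do not carry over. Pictures are saved under pics/ and viewed, at most 10 in all, crops included, and the job is handed in when it is done.

```bash
mkdir -p pics
cat > h.py <<'E'
import numpy as np, cv2
from scipy.spatial.transform import Rotation as R
from workcell import status, optics, ctrl
def cam(n):
    d=optics.get_image(n); return d
def ray(d,u,v,z):
    Rm=R.from_rotvec(d['rvec']).as_matrix(); t=np.array(d['tvec'])
    c=-Rm.T@t; r=Rm.T@np.array([(u-d['cx'])/d['fx'],(v-d['cy'])/d['fy'],1]); return c+r*(z-c[2])/r[2]
def proj(d,p):
    Rm=R.from_rotvec(d['rvec']).as_matrix(); q=Rm@np.array(p)+d['tvec']; return q[0]/q[2]*d['fx']+d['cx'],q[1]/q[2]*d['fy']+d['cy']
def save(d,n): cv2.imwrite('pics/'+n,d['frame'][:,:,::-1])
E
python3 - <<'E'
from h import *
import pickle
for n in('scene','top'):
    d=cam(n); save(d,n+'0.png'); pickle.dump(d,open(n+'.pkl','wb')); 
    Rm=R.from_rotvec(d['rvec']).as_matrix(); print(n,-Rm.T@np.array(d['tvec']),d['fx'])
o=status.get_obs(); print(o); print(R.from_rotvec(o['orientation']).as_matrix().round(3))
E
```

```text
scene [ 858.52390651  567.31524184 1106.49499811] 528.1043362298519
top [ 280.04968734  -26.24063902 1367.47880338] 461.0228496241921
{'t': 0.1, 'qpos': array([-1.29701049e+00,  4.23734938e-01,  1.63060423e+00,  6.58139401e-06,
        1.08855264e+00, -1.89837281e-02]), 'qvel': array([-8.71398274e-04,  1.87229796e-05, -1.98907482e-03,  2.00305879e-03,
        6.14465649e-04, -6.29197790e-04]), 'joint_torque': array([ 1.76496851e-04, -5.45612526e+01, -2.74323767e+01,  6.45030895e-02,
        1.88035879e-02, -4.38706616e-05]), 'ee_pos': array([ 180.29004091, -597.95243451,  241.00147776]), 'orientation': array([-3.10671802e+00, -4.58047862e-01,  2.50101001e-04]), 'ft_force': array([ 0.07213258, -0.40815966,  0.56658094]), 'moment': array([-0.02697613, -0.04115981,  0.01447314]), 'grasp_force': 0.0, 'width': 87.74104398131608}
[[ 0.957  0.289 -0.   ]
 [ 0.289 -0.957  0.001]
 [ 0.    -0.001 -1.   ]]
```

View pics/scene0.png

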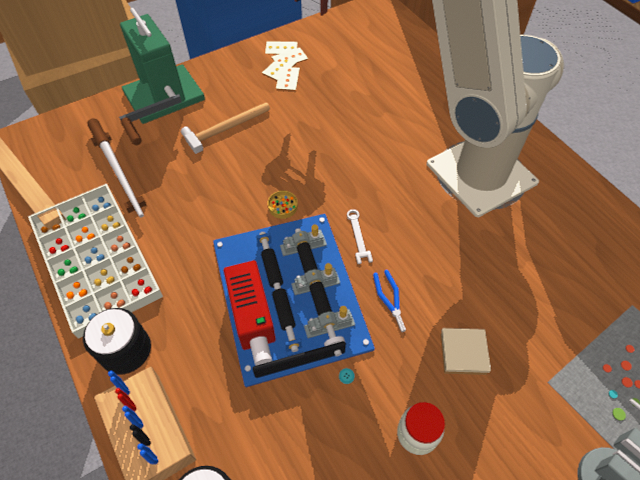

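View pics/top0.png

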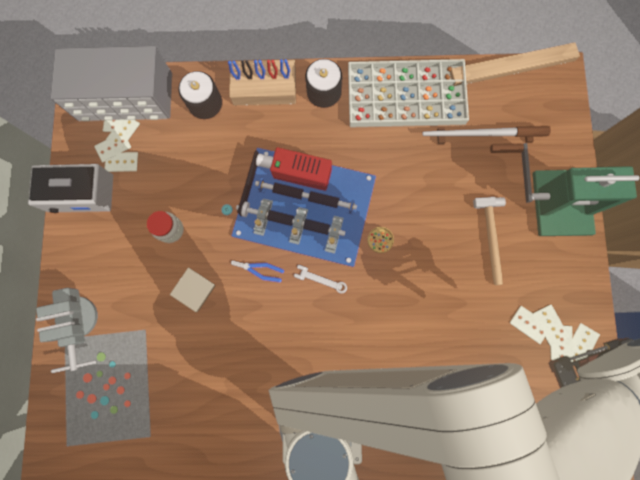

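Run:
```python
from h import *
import pickle
a=pickle.load(open('scene.pkl','rb'))['frame'][215:365,265:375]; b=pickle.load(open('top.pkl','rb'))['frame'][180:275,225:365]
A=cv2.resize(a,None,fx=4,fy=4,interpolation=2);B=cv2.resize(b,None,fx=2.5,fy=2.5,interpolation=2)
A=cv2.resize(a,(440,600),interpolation=2)
B=cv2.resize(b,(350,238),interpolation=2)
cv2.imwrite('pics/c1.png',A[:,:,::-1])
cv2.imwrite('pics/c2.png',cv2.resize(b,(700,475),interpolation=2)[:,:,::-1])
```

```text
(no output)
```

View pics/c1.png

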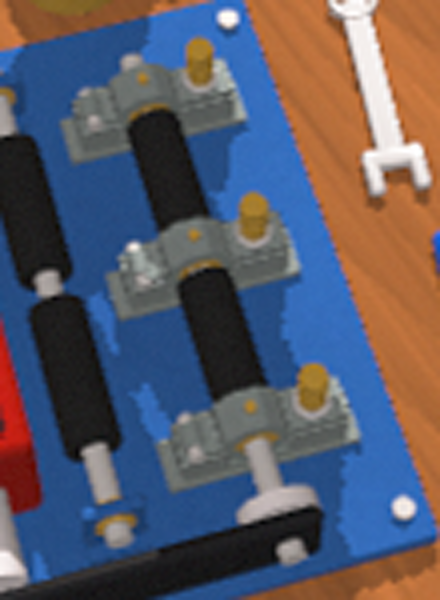

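View pics/c2.png

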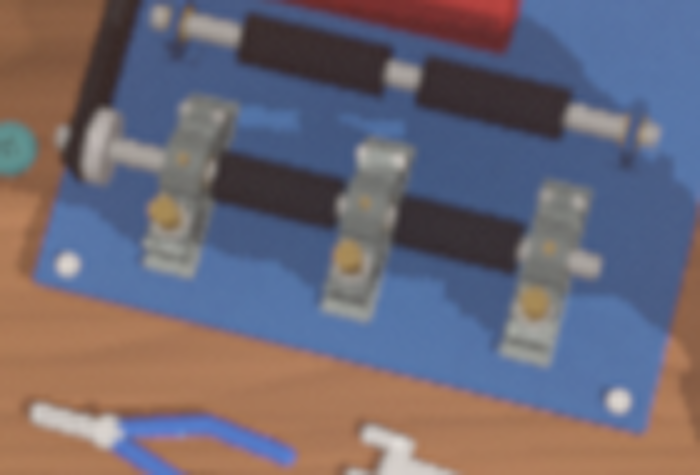

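The crops show the three brass heads. In the scene view, right to left on the robot's side, they are at about (315,226), (328,265) and (343.5,308). In the top view, left to right, they are at about (258,221), (294,231) and (332,240). I'll fit the row's pose to these points.

Run:
```python
from h import *
import pickle
from scipy.optimize import least_squares
s=pickle.load(open('scene.pkl','rb'));t=pickle.load(open('top.pkl','rb'))
S=[(343.5,308),(328.2,265.2),(315.2,226.2)];T=[(257.6,221.4),(294.2,231.2),(331.8,240.2)]
for u,v in zip(S,T): print(ray(s,*u,82).round(1),ray(t,*v,82).round(1))
def heads(p): return [np.array([p[0]-k*110*np.sin(p[2]),p[1]+k*110*np.cos(p[2]),82]) for k in(1,0,-1)]
def f(p): return np.concatenate([np.subtract(proj(c,h),m) for c,M in((s,S),(t,T)) for h,m in zip(heads(p),M)])
r=least_squares(f,[600,0,-.2]); print(r.x,r.fun.round(1)); print(np.round(heads(r.x),1))
o=status.get_obs(); Rm=R.from_rotvec(o['orientation']).as_matrix()
print('commanded frame shift for heads (z to tips at 120):',[ (Rm.T@(h+[0,0,38+19]-o['ee_pos'])).round(0) for h in heads(r.x)])
# desired tool: z down, y along the bearing row y-> closing direction along hinge
for a in(0,np.pi):
    y=np.array([-np.sin(r.x[2]),np.cos(r.x[2]),0])*(1 if a else -1); z=np.array([0,0,-1.]); D=np.c_[np.cross(y,z),y,z]
    print(R.from_matrix(Rm.T@D).as_rotvec())
```

```text
[562. 177.  82.] [563.5 172.4  82. ]
[534.4  70.6  82. ] [533.   67.7  82. ]
[504.8 -35.   82. ] [505.2 -38.8  82. ]
[ 5.33684917e+02  6.92606446e+01 -2.65447755e-01] [-0.6 -0.5 -0.  -0.6 -0.4 -0.6 -1.   0.3 -0.6 -0.2 -0.7  0.1]
[[562.5 175.4  82. ]
 [533.7  69.3  82. ]
 [504.8 -36.9  82. ]]
commanded frame shift for heads (z to tips at 120): [array([ 589., -630.,  103.]), array([ 531., -537.,  103.]), array([ 473., -443.,  103.])]
[-1.27341587e-03  3.32815606e-04  5.58214180e-01]
[-4.41416510e-04 -1.68894360e-03 -2.58337793e+00]
```

```bash
python3 -m inch '[[[589,-630,80,0,0,-2.583,0],[589,-630,80,0,0,-2.583,0],[589,-630,80,0,0,-2.583,0],[589,-630,80,0,0,-2.583,0],[589,-630,80,0,0,-2.583,0],[589,-630,80,0,0,-2.583,0],[589,-630,80,0,0,-2.583,0],[589,-630,80,0,0,-2.583,0],[589,-630,80,0,0,-2.583,0],[589,-630,80,0,0,-2.583,0],[589,-630,80,0,0,-2.583,0],[589,-630,80,0,0,-2.583,0],[589,-630,80,0,0,-2.583,0],[589,-630,80,0,0,-2.583,0],[589,-630,80,0,0,-2.583,0],[589,-630,80,0,0,-2.583,0],[589,-630,80,0,0,-2.583,0],[589,-630,80,0,0,-2.583,0],[589,-630,80,0,0,-2.583,0],[589,-630,80,0,0,-2.583,0]]]'
python3 - <<'E'
from h import *
o=status.get_obs(); print(o['ee_pos'],o['qpos'].round(2)); Rm=R.from_rotvec(o['orientation']).as_matrix();print(Rm.round(3)); print(Rm.T@(np.array([562.5,175.4,121])-o['ee_pos']))
E
```

```text
t: 2.1
ee_pos: [561.5, 174.0, 161.2]
orientation: [-0.418, -3.112, 0.002]
ft_force: [-0.7, -0.4, -0.5]
width: 0.4
grasp_force: 0.0
[561.48769581 173.97913679 161.15617312] [ 0.28  0.47  1.77 -0.    0.9  -1.02]
[[-0.965  0.264 -0.002]
 [ 0.264  0.965 -0.001]
 [ 0.001 -0.001 -1.   ]]
[-0.66011372  1.68927024 40.1531128 ]
```

```bash
python3 -m inch '[[[-1,2,48,0,0,0,0],[-1,2,48,0,0,0,0],[-1,2,48,0,0,0,0],[-1,2,48,0,0,0,0]]]'
python3 - <<'E'
from h import *
o=status.get_obs(); print(o['ee_pos'],o['ft_force'])
d=cam('scene');t=cam('top')
A=cv2.resize(d['frame'][225:345,280:380],(500,600),interpolation=2);B=cv2.resize(t['frame'][180:280,220:270],(300,600),interpolation=2)
cv2.imwrite('pics/tap1.png',np.hstack([A,B])[:,:,::-1])
E
```

```text
t: 2.5
ee_pos: [564.6, 175.7, 115.4]
orientation: [0.419, 3.112, 0.001]
ft_force: [0.2, 0.9, 0.4]
width: 0.6
grasp_force: 0.0
[564.57776319 175.72075521 115.40041201] [0.15493522 0.85731997 0.38569908]
```

View pics/tap1.png

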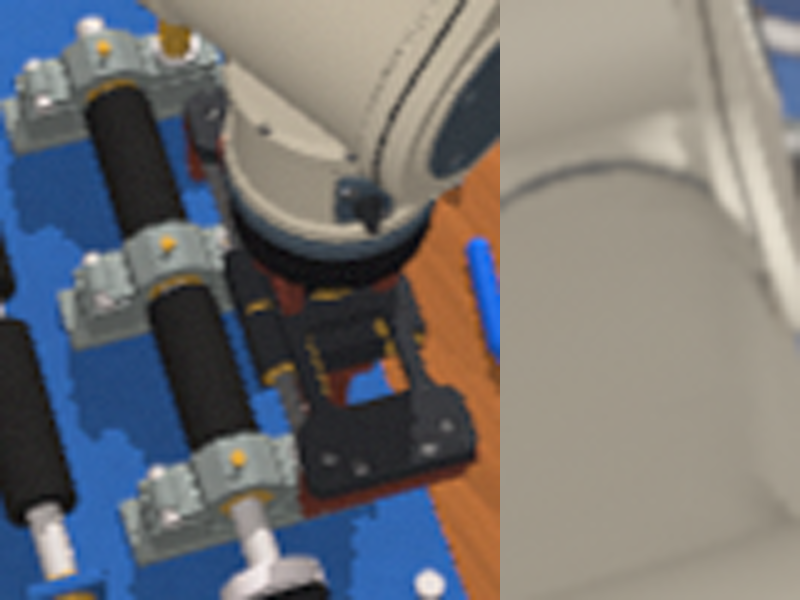

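The view is blocked by the gripper's body, so I'll tap by force in small steps.

```bash
python3 -m inch '[[[0,0,6,0,0,0,0],[0,0,10,0,0,0,0],[0,0,11,0,0,0,0],[0,0,12,0,0,0,0],[0,0,13,0,0,0,0],[0,0,13,0,0,0,0]]]'; python3 -m inch '[[[0,0,1,0,0,0,0],[0,0,1,0,0,0,0]]]';  python3 -m inch '[[[0,0,1,0,0,0,0],[0,0,1,0,0,0,0]]]'
```

```text
t: 3.2
ee_pos: [563.9, 176.5, 101.1]
orientation: [-0.416, -3.114, 0.0]
ft_force: [-2.2, -0.1, 4.5]
width: 0.6
grasp_force: 2.4
t: 3.4
ee_pos: [564.0, 176.6, 100.9]
orientation: [-0.416, -3.114, -0.0]
ft_force: [-3.9, -1.3, 12.0]
width: 0.3
grasp_force: 5.9
t: 3.6
ee_pos: [564.1, 176.6, 100.7]
orientation: [0.416, 3.114, 0.0]
ft_force: [-6.8, -0.6, 19.7]
width: 0.6
grasp_force: 9.5
```

The left bolt is tight: it stopped at 82 mm and the force climbed about 7.5 N per mm. Next is the middle one.

```bash
python3 -m inch '[[[0,0,-20,0,0,0,0],[0,0,-20,0,0,0,0],[0,-40,-20,0,0,0,0],[0,-80,-20,0,0,0,0],[0,-110,-20,0,0,0,0],[0,-110,-20,0,0,0,0],[0,-110,-10,0,0,0,0],[0,-110,-6,0,0,0,0],[0,-110,-4,0,0,0,0],[0,-110,-2,0,0,0,0],[0,-110,-2,0,0,0,0]]]'; python3 -m inch '[[[0,0,1,0,0,0,0],[0,0,1,0,0,0,0]]]';  python3 -m inch '[[[0,0,1,0,0,0,0],[0,0,1,0,0,0,0]]]'
```

```text
t: 4.7
ee_pos: [535.1, 71.3, 101.0]
orientation: [-0.414, -3.114, -0.0]
ft_force: [-2.4, 0.5, 7.8]
width: 0.6
grasp_force: 3.5
t: 4.9
ee_pos: [535.2, 71.3, 100.8]
orientation: [-0.415, -3.114, -0.0]
ft_force: [-5.8, 0.4, 15.0]
width: 0.4
grasp_force: 7.5
t: 5.1
ee_pos: [535.3, 71.3, 100.5]
orientation: [0.415, 3.114, 0.001]
ft_force: [-7.5, 0.2, 22.8]
width: 0.4
grasp_force: 11.6
```

The middle bolt is tight as well. Now I'll tap the right one.

```bash
python3 -m inch '[[[0,0,-20,0,0,0,0],[0,0,-20,0,0,0,0],[0,-40,-20,0,0,0,0],[0,-80,-20,0,0,0,0],[0,-110,-20,0,0,0,0],[0,-110,-20,0,0,0,0],[0,-110,-10,0,0,0,0],[0,-110,-6,0,0,0,0],[0,-110,-4,0,0,0,0],[0,-110,-2,0,0,0,0],[0,-110,-2,0,0,0,0]]]'; python3 -m inch '[[[0,0,1,0,0,0,0],[0,0,1,0,0,0,0]]]';  python3 -m inch '[[[0,0,1,0,0,0,0],[0,0,1,0,0,0,0]]]'
```

```text
t: 6.2
ee_pos: [506.2, -35.0, 100.4]
orientation: [-0.415, -3.114, -0.0]
ft_force: [-0.0, 1.9, 2.2]
width: 0.4
grasp_force: 1.0
t: 6.4
ee_pos: [506.4, -35.5, 99.8]
orientation: [0.416, 3.113, 0.0]
ft_force: [-1.2, 1.5, 2.3]
width: 0.5
grasp_force: 1.1
t: 6.6
ee_pos: [506.5, -35.8, 98.8]
orientation: [0.416, 3.113, 0.0]
ft_force: [0.4, 2.2, 2.9]
width: 0.7
grasp_force: 1.3
```

The right bolt gives: the force stays at 2–3 N while it sinks. I'll press once more to confirm, then raise, open the fingers and look before gripping.

```bash
python3 -m inch '[[[0,0,1,0,0,0,0],[0,0,2,0,0,0,0],[0,0,2,0,0,0,0]]]'; python3 -m inch '[[[0,0,-25,0,0,0,0],[0,0,-25,0,0,0,60],[0,0,-25,0,0,0,60],[0,0,-25,0,0,0,60],[0,0,-25,0,0,0,60],[0,0,-25,0,0,0,60],[0,0,-25,0,0,0,60]]]'
python3 - <<'E'
from h import *
o=status.get_obs(); Rm=R.from_rotvec(o['orientation']).as_matrix(); print(o['ee_pos'],Rm.T@(np.array([504.8,-36.9,77])-o['ee_pos']))
d=cam('scene');t=cam('top'); h=(504.8,-36.9,82); print(proj(d,h),proj(t,h))
A=cv2.resize(d['frame'][190:290,270:350],(480,600),interpolation=2);B=cv2.resize(t['frame'][200:300,305:358],(318,600),interpolation=2)
cv2.imwrite('pics/grip1.png',np.hstack([A,B])[:,:,::-1])
E
```

```text
t: 6.9
ee_pos: [506.4, -35.8, 96.7]
orientation: [0.416, 3.113, 0.0]
ft_force: [0.2, 2.0, 3.4]
width: 0.8
grasp_force: 1.7
t: 7.6
ee_pos: [506.0, -35.8, 121.3]
orientation: [-0.416, -3.113, 0.0]
ft_force: [-0.8, 0.4, 0.3]
width: 44.8
grasp_force: 0.0
[505.96171799 -35.78261589 121.28184715] [ 0.79500978 -1.37666436 44.28264759]
(np.float64(314.78570299653256), np.float64(225.62497816806024)) (np.float64(331.1430932857879), np.float64(240.3541682487042))
```

View pics/grip1.png

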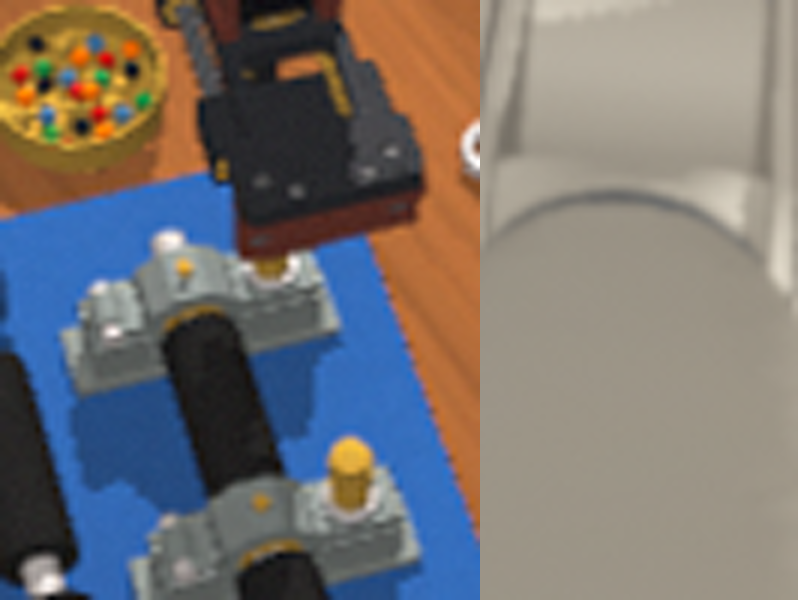

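Run:
```python
from h import *
d=cam('scene'); o=status.get_obs(); Rm=R.from_rotvec(o['orientation']).as_matrix()
for p in [(-10,22,19),(10,22,19),(-10,36,19),(10,36,19),(-10,-22,19),(10,-36,19),(0,0,0),(-37,89,-61),(37,89,-61)]:
    u,v=proj(d,o['ee_pos']+Rm@np.array(p)); print(p,round((u-270)*6),round((v-190)*6))
```

```text
(-10, 22, 19) 257 239
(10, 22, 19) 308 227
(-10, 36, 19) 267 268
(10, 36, 19) 318 256
(-10, -22, 19) 227 148
(10, -36, 19) 266 109
(0, 0, 0) 266 159
(-37, 89, -61) 232 282
(37, 89, -61) 435 233
```

The large dark block is the near end of the gripper's body, which matches its projected corners (232,282) and (435,233). The fingers are behind it and lined up with the head, so I'll go down and grip.

```bash
python3 -m inch '[[[1,-1,20,0,0,0,60],[1,-1,34,0,0,0,60],[1,-1,44,0,0,0,60],[1,-1,44,0,0,0,60]]]'; python3 -m inch '[[[0,0,0,0,0,0,0],[0,0,0,0,0,0,0],[0,0,0,0,0,0,0],[0,0,0,0,0,0,0],[0,0,0,0,0,0,0],[0,0,0,0,0,0,0],[0,0,0,0,0,0,0],[0,0,0,0,0,0,0]]]'
python3 - <<'E'
from h import *
o=status.get_obs(); print(o['ee_pos'])
h=o['ee_pos'][2]-44
# tool x points to robot (-tumbler x), tool z down; local tumbler x=-tool x
for a in range(0,80,6):
    t=np.deg2rad(a); x=-68*np.cos(t)+h*np.sin(t)+68; z=68*np.sin(t)+h*np.cos(t)-h
    print(a,[round(-x,1),0,round(-z,1)])
E
```

```text
t: 8.15
ee_pos: [503.9, -36.4, 76.2]
orientation: [-0.416, -3.111, 0.0]
ft_force: [-0.0, -1.1, 0.4]
width: 52.8
grasp_force: 0.0
t: 8.95
ee_pos: [505.2, -36.4, 77.8]
orientation: [0.416, 3.113, 0.0]
ft_force: [0.6, 2.0, 2.0]
width: 15.5
grasp_force: 30.0
[505.1780994  -36.40397718  77.83777118]
0 [np.float64(-0.0), 0, np.float64(-0.0)]
6 [np.float64(-3.9), 0, np.float64(-6.9)]
12 [np.float64(-8.5), 0, np.float64(-13.4)]
18 [np.float64(-13.8), 0, np.float64(-19.4)]
24 [np.float64(-19.6), 0, np.float64(-24.7)]
30 [np.float64(-26.0), 0, np.float64(-29.5)]
36 [np.float64(-32.9), 0, np.float64(-33.5)]
42 [np.float64(-40.1), 0, np.float64(-36.8)]
48 [np.float64(-47.6), 0, np.float64(-39.3)]
54 [np.float64(-55.4), 0, np.float64(-41.1)]
60 [np.float64(-63.3), 0, np.float64(-42.0)]
66 [np.float64(-71.3), 0, np.float64(-42.0)]
72 [np.float64(-79.2), 0, np.float64(-41.3)]
78 [np.float64(-87.0), 0, np.float64(-39.7)]
```

```bash
python3 -m inch '[[[-2,0,-3.5,0,0,0,0],[-4,0,-7,0,0,0,0],[-6,0,-10,0,0,0,0],[-8.5,0,-13.5,0,0,0,0],[-11,0,-16.5,0,0,0,0],[-14,0,-19.5,0,0,0,0],[-17,0,-22,0,0,0,0],[-19.5,0,-24.5,0,0,0,0],[-19.5,0,-24.5,0,0,0,0]]]'
```

```text
t: 9.85
ee_pos: [522.1, -41.1, 102.1]
orientation: [-0.416, -3.11, -0.001]
ft_force: [-3.9, 5.9, 1.1]
width: 15.7
grasp_force: 30.0
```

```bash
python3 -m inch '[[[-3,0,-2.5,0,0,0,0],[-6.5,0,-5,0,0,0,0],[-10,0,-7,0,0,0,0],[-13.5,0,-9,0,0,0,0],[-17,0,-10.5,0,0,0,0],[-20.5,0,-12,0,0,0,0],[-24,0,-13.5,0,0,0,0],[-28,0,-14.5,0,0,0,0],[-28,0,-14.5,0,0,0,0]]]'
```

```text
t: 10.75
ee_pos: [550.5, -48.7, 117.1]
orientation: [-0.416, -3.112, -0.001]
ft_force: [-4.0, 5.0, 3.4]
width: 15.4
grasp_force: 30.0
```

```bash
python3 -m inch '[[[-4,0,-1,0,0,0,0],[-8,0,-2,0,0,0,0],[-12,0,-2.5,0,0,0,0],[-15.5,0,-3,0,0,0,0],[-19.5,0,-3,0,0,0,0],[-23.5,0,-2.5,0,0,0,0],[-27.5,0,-2.5,0,0,0,0],[-31.5,0,-2,0,0,0,0],[-33.5,0,-1.5,0,0,0,0],[-33.5,0,-1.5,0,0,0,0],[-33.5,0,-1.5,0,0,0,0]]]'
python3 - <<'E'
from h import *
o=status.get_obs(); d=cam('scene'); print(o['ee_pos'])
cv2.imwrite('pics/open1.png',cv2.resize(d['frame'][180:290,240:350],(600,600),interpolation=2)[:,:,::-1]); save(d,'fin.png')
e=o['ee_pos']; b=np.array([504.8,-36.9]); dx=(e[:2]-b)@[.965,-.262]-68; z=e[2]-44
r=np.hypot(68,33.8); print('angle est',np.rad2deg(np.arctan2(33.8,-68)-np.arctan2(z,dx)), np.hypot(dx,z),r)
E
```

```text
t: 11.85
ee_pos: [583.8, -57.6, 118.8]
orientation: [0.416, 3.113, 0.001]
ft_force: [-1.3, 4.9, 5.6]
width: 14.7
grasp_force: 30.0
[583.84562847 -57.64195901 118.77635783]
angle est 73.96205964159729 76.02342867670293 75.93707921694117
```

View pics/open1.png

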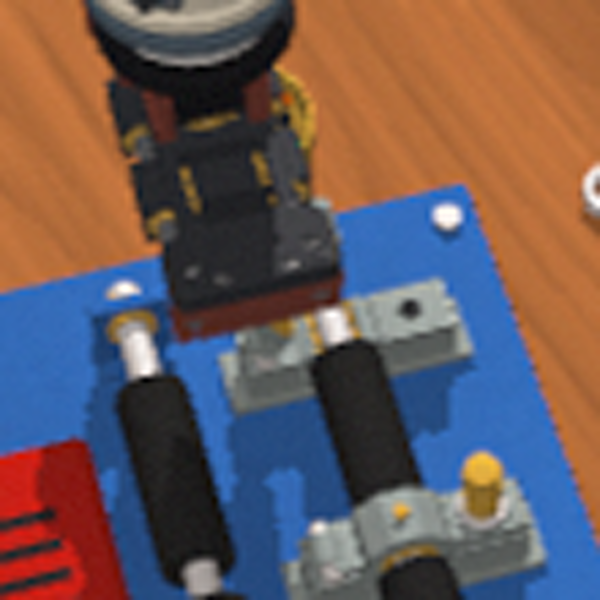

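View pics/fin.png

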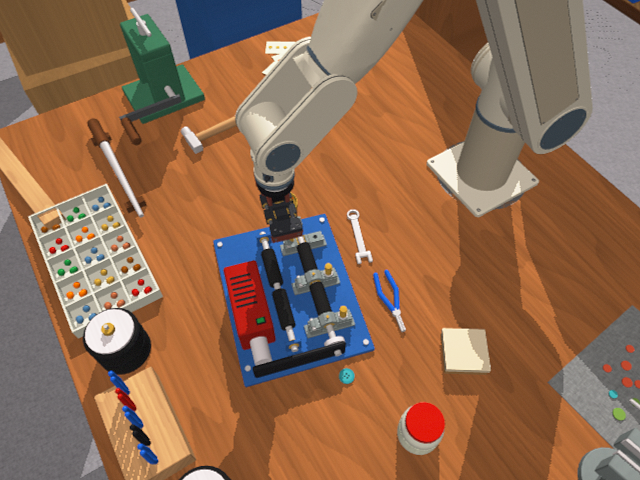

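The right cap is up: its bolt hole at crop (410,308) and the bare shaft are visible, nothing else on the bench has moved, and the estimated angle is about 74°. I'll hold briefly to check that it's stable, then hand in.

```bash
python3 -m inch '[[[0,0,0,0,0,0,0],[0,0,0,0,0,0,0],[0,0,0,0,0,0,0],[0,0,0,0,0,0,0],[0,0,0,0,0,0,0],[0,0,0,0,0,0,0],[0,0,0,0,0,0,0],[0,0,0,0,0,0,0],[0,0,0,0,0,0,0],[0,0,0,0,0,0,0]]]' | tee /dev/stderr | python3 -c "
import sys;t=sys.stdin.read()
w=float(t.split('width:')[1].split()[0]);g=float(t.split('grasp_force:')[1].split()[0])
from workcell import ctrl
if w>14.2 and g>25: print(ctrl.close_job())
else: print('check')"
```

```text
the job is handed in; nothing more can be done
Nonet: 12.9
ee_pos: [583.8, -57.6, 118.8]
orientation: [0.416, 3.113, 0.001]
ft_force: [0.1, 4.5, 4.5]
width: 14.5
grasp_force: 30.0
```

I tapped the bolts from left to right: the left and middle ones are tight and the right one is loose. I gripped it by its head and swung its cap up to about 74° (estimated from the arm's position), and the arm was still holding it open when I handed the job in at about 13 s.

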